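# Clear, warn and jog the dough sheeter

## Task

Get the bench dough sheeter ready and jog it: take the baking tin off the sheeter's belt and set it down gently, upright, in the free half of the sheet pan without dropping it; then warn the others by pressing the desk bell's plunger fully down and letting it come back up; then push the jog station's dead-man paddle down to half travel, where the paddle is level, and finish while still holding it there. Never press the paddle down to its bottom stop (that trips the machine), and leave everything else where it stands.

Things in the scene. Friction and masses are not known exactly. Their poses are not given: they have to be found in the camera images.
- sheeter: Bench dough sheeter, fixed. White infeed belt 220 x 350 mm, flat top 70 mm above the bench; side rails 12 mm wide stand 5 mm above the belt. Origin on the bench under the belt's centre; its x runs across the belt, its y along it; the 235 mm high white roller head is at the -y end (180 mm and more from the origin).
- tin: The baking tin standing upright on the sheeter's belt: open round aluminium tin, 50 mm high, 46 mm outer diameter at the base and 54 mm at the rim, wall 3 mm, about 70 g. Origin at the centre of its underside, z up. It can be gripped round the outside from above, 35 mm above its base.
- pan: Low aluminium sheet pan fixed to the bench, 240 mm (its x) by 160 mm (its y), rim 16 mm high, walls 4 mm, inner floor 4 mm above the bench. Origin at the centre of its underside. Two more tins stand in its +x half; its -x half is free.
- pan_free (a point): Point on the pan's inner floor in the middle of the free half.
- pan_tin_a: Bystander: tin of the same shape standing in the pan's +x half. Origin at the centre of its underside.
- pan_tin_b: Bystander: second tin of the same shape standing in the pan's +x half. Origin at the centre of its underside.
- bell: Desk bell: steel dome 86 mm across on a black foot, 50 mm high without its plunger, fixed to the bench. Origin at the centre of its underside.
- bell_top (a point): Centre of the top face of the bell's plunger head (steel disc 22 mm across), 67 mm above the bench when up; moves with the plunger.
- bell_plunger (a joint): Travel of the bell's plunger in m: 0 up, 0.008 at its bottom stop. Spring: 2 N to start, 6 N at the stop; it returns by itself when released.
- jog_station: Jog station: grey box 140 mm (its x) by 96 mm (its y) by 38 mm high, fixed to the bench, with a steel paddle hinged above it. Origin at the centre of its underside. The hinge axis lies along its y, 50 mm to its +x side of the origin and 75 mm above the bench, between two dark cheeks 88 mm high; the paddle reaches 110 mm from there towards the station's -x.
- paddle_pad (a point): Point on top of the paddle, in the middle of its black rubber pad, 90 mm from the hinge axis and 20 mm from the paddle's free end: the place to push down. The paddle is 52 mm wide, its steel 8 mm thick with 2 mm rubber pad; this point is about 99 mm above the bench at rest, 81 mm when the paddle is level. Moves with the paddle; z is normal to its top.
- paddle (a joint): Angle of the dead-man paddle in rad: 0 at rest (free end 0.2 rad up), 0.2 level (half travel), 0.4 at its bottom stop (free end 0.2 rad down). Spring torque 0.5 N m at rest, 1.0 N m when level, 1.5 N m at the stop (about 5.5, 11 and 17 N at the pad); it springs up when released.
- shaker: Bystander: aluminium flour shaker, 68 mm across, 120 mm high. Origin at the centre of its underside.
- cup_stack: Bystander: nested stack of three red silicone baking cups, 72 mm across, 52 mm high. Origin at the centre of its underside.
- brush: Bystander: wooden pastry brush lying on the bench. Origin under its middle.
- bowl: Bystander: steel bowl, 150 mm across, 60 mm high. Origin at the centre of its underside.

How it is judged:
By the outcome, as a careful person would: the job done as asked, in the order asked, and still so for the second after the job is handed in, while the arm keeps its last pose, push and grip.
It also fails if it takes over 59 s, if anything falls off the work surface, if the arm or the gripper's body presses on something with over 40 N, if the wrist force passes 120 N, or if a joint passes its speed limit or range.

## Robot

A 7-joint arm with a two-finger parallel gripper is mounted at the origin on the work surface. World frame = base frame: x ahead of the robot, y to its left, z up, the work surface at z = 0. Lengths are in m, angles in degrees, forces in N, time in s.
With the tool pointing down it reaches from about 0.4 to 0.9 m from the base axis. Payload 5.6 kg.
Tool frame: the origin (TCP) lies at the very end of the fingers, on their centre line; the grasp point (between the pads) lies 19 mm behind it; z points along the fingers, y is the line along which they close (so a half turn about z gives the same grasp; the last joint's range is limited). The gripper opens to 92 mm and grips with 3 to 60 N. Pads are 20 mm wide; open, the fingers measure 128 mm over their backs; the gripper's body (75 mm by 189 mm) begins 69 mm behind the grasp point.
Start: joints at [-76.433, 26.786, -0.665, 91.828, 0.344, 61.387, -3.226], TCP at [0.18, 0.625, 0.19] pointing down, gripper open.
Joint ranges: [-144.91, 144.91], [-17.63, 115.5], [-89.93, 88.59], [15.96, 139.68], [-74.01, 254.01], [8.47, 105.57], [-167.45, 167.45]. Speed limits (degrees/s): [147.25, 147.25, 180, 180, 180, 180, 180].

## Interface

Orientations are given as a 3x3 rotation matrix whose columns are the frame's x, y, z axes.
In Python, from plant import robot gives the robot as it stands.
- The arm moves only by the shell command python3 -m pendant 'ROWS' [FORCE]. ROWS is JSON, a list that holds one entry, the list of rows, each a list of 7 numbers: the shift along the tool's x, y, z normalised to -1 to 1, where 1 is 30 cm, then the turn, a rotation vector about the tool's x, y, z normalised to -1 to 1, where 1 is 180 degrees, then the opening, from 0 (shut) to 1 (fully open). In form: [[[x, y, z, wx, wy, wz, fingers], ...]]. A call has 1 to 8 rows; each row is the pose to reach, as a shift and turn from the pose commanded when the call began, along the tool's axes at that moment, turning the shorter way round; what a row does not reach only later rows make up. A row lasts 1/10 s, in which the tool goes at most 50 mm and 8.59 degrees, less where a joint would pass 70% of its speed; a pose out of reach is approached as far as the arm can. A call with a number of a shift or a turn outside -1 to 1 is refused whole. A call with a gripper value outside its range is refused whole. The fingers move at their own pace and stop on an object; FORCE is the grip in N (left out, the last holds). Time passes only in rows, so rows that repeat a pose let the fingers close. It gives the time, the measured TCP pose, the force, the opening and the grip force at its end, in the units of the state.
- robot.observe(): the state, without advancing time (a new reading comes with each control period).
- robot.capture(name): name is "side" or "top"; returns (picture, depth): 480x640x3 uint8, red, green, blue; 480x640 float32, m along the optical axis (not along the pixel's ray), 0 where there is no reading.
- robot.camera_model(name): a dict with "fx", "fy", "cx", "cy" (pixels), "k1" (the pictures are not rectified: a ray, as slopes to the right and down, at radius r is drawn at 1 + k1 r^2 times it, then the intrinsics apply), "R" (3x3) and "t" (3): a world point X has camera coordinates R X + t. Camera axes: x right, y down, z forward; pixel columns grow to the right and rows downward; lengths in m; the calibration is good to about 2 mm. A picture is of the moment at which its call begins. camera_model takes no time and is no camera call.
- robot.sign_off(): hands the job in; it is judged then, once.
The state is a dict: "t": time; "joints": joint angles; "joint_velocities": joint speeds; "effort": joint torques, N m; "position": TCP position; "eef_rot": TCP orientation; "contact_force": force on the tool from outside, world axes, zero at the start; "wrist_torque": the same for the moment, N m; "gripper_width": finger opening in m; "finger_force": force on a finger pad.
Only numpy, scipy, OpenCV 4.12 (cv2) and the standard library are available. Lean on these libraries where they do the work, as an engineer would, in place of code of your own. Each camera call takes 0.05 s, during which the arm holds its last target. There are 200 camera calls.

## Working session

There is one attempt and no reset: what is moved stays moved. The work goes in short steps, Python scripts to look and compute and a shell command to move; the robot and the scene stay as the last step left them, time stands still between calls to the robot, and variables do not carry over. Pictures are saved under pics/ and viewed, at most 10 in all, crops included, and the job is handed in when it is done.

```bash
ls; mkdir -p pics; cat > h.py <<'E'
import numpy as np, cv2
from plant import robot
def unproj(name,u,v,d):
    m=robot.camera_model(name); k=m["k1"]
    xd=(np.asarray(u,float)-m["cx"])/m["fx"]; yd=(np.asarray(v,float)-m["cy"])/m["fy"]
    x,y=xd.copy(),yd.copy()
    for _ in range(20):
        s=1+k*(x*x+y*y); x,y=xd/s,yd/s
    P=np.stack([x*d,y*d,np.ones_like(x)*d],-1)
    return (P-np.array(m["t"]))@np.array(m["R"])
def cloud(name,d):
    v,u=np.mgrid[0:480,0:640]; return unproj(name,u,v,d)
E
python3 - <<'E'
from h import *
for n in("top","side"):
    p,d=robot.capture(n); np.savez(f"{n}0.npz",p=p,d=d)
    cv2.imwrite(f"pics/{n}0.png",p[:,:,::-1]); m=robot.camera_model(n); print(n,-np.array(m["R"]).T@m["t"],m["fx"],m["k1"],(d>0).mean())
s=robot.observe(); print(s["t"],s["position"],np.round(s["eef_rot"],3),s["gripper_width"])
E
```

```text
pics
top [0.51295496 0.12424715 1.15991214] 467.7091461205419 -0.06651705880422425 0.9959309895833334
side [ 0.4146801  -0.92405126  0.97966282] 534.9280135311814 -0.03080230591928026 0.9960872395833333
0.1 [0.17940569 0.62415934 0.18892148] [[-0.961  0.276 -0.   ]
 [ 0.276  0.961 -0.002]
 [-0.    -0.002 -1.   ]] 0.09194837152338228
```

View pics/top0.png

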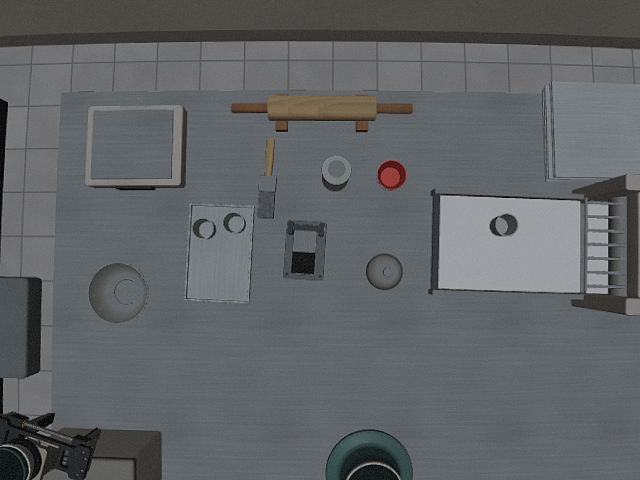

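View pics/side0.png

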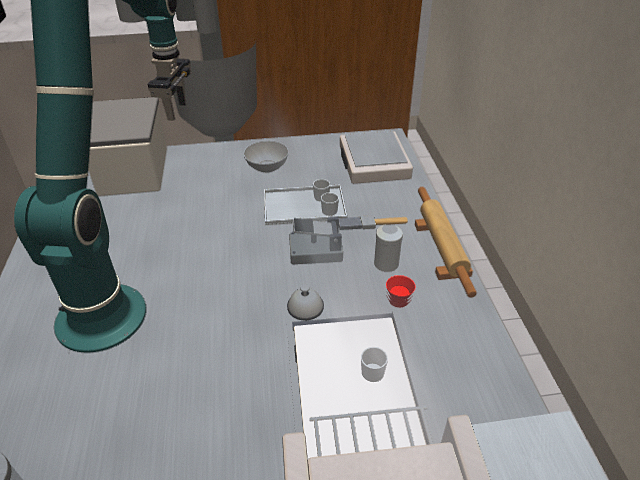

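The top view shows the belt tin at about (503,225), the pan at (187-253, 204-302) with its two tins in the upper half, the bell at (385,271) and the jog station at (305,250) with its black pad at (302,262). The shaker is at (336,172). The side view agrees. Next I'll measure from depth.

```bash
python3 - <<'E'
from h import *
C={}
for n in("top","side"):
    z=np.load(n+"0.npz"); C[n]=(cloud(n,z["d"]),z["p"],z["d"])
np.set_printoptions(precision=4,suppress=True)
def circ(P):
    (c,r)=cv2.minEnclosingCircle(P[:,:2].astype(np.float32)); return np.array(c),r
def sel(n,c,rad,zl,zh):
    W,p,d=C[n]; m=(d>0)&(np.hypot(W[...,0]-c[0],W[...,1]-c[1])<rad)&(W[...,2]>zl)&(W[...,2]<zh); return W[m]
T=C["top"][0]
for nm,(u,v) in dict(tin=(503,225),bell=(387,271),ta=(204,228),tb=(234,222),shaker=(336,165),cup=(391,174)).items():
    g=T[v,u]; print(nm,g)
def show(nm,u,v,zl,zh,rad=.05):
    c=T[v,u][:2]
    for n in C:
        P=sel(n,c,rad,zl,zh)
        if len(P)>3: print(nm,n,len(P),*circ(P),"med",np.median(P,0))
show("tin rim",503,225,.112,.13); show("bell plunger",387,271,.058,.075,.03); show("bell dome",387,271,.015,.045,.06)
show("ta",204,228,.045,.065); show("tb",234,222,.045,.065); show("shaker",336,165,.112,.13); show("cup",391,174,.045,.06)
# pan corners on rim
for u,v in [(189,204),(254,206),(249,302),(186,299)]: print("pan",u,v,unproj("top",u,v,C["top"][2][v-1:v+2,u-1:u+2].max()),T[v,u])
# pad
for n,box in(("top",(290,315,245,280)),("side",(285,345,205,265))):
    W,p,d=C[n]; a,b,c,e=box; m=np.zeros(d.shape,bool); m[c:e,a:b]=p[c:e,a:b].max(-1)<40
    m&=(W[...,2]>.07)&(W[...,2]<.115)
    if m.sum()>5: P=W[m]; print("pad",n,m.sum(),P.mean(0),P.min(0),P.max(0),cv2.minAreaRect(P[:,:2].astype(np.float32)*1000))
W=T; g=T[215:290,280:330].reshape(-1,3); P=g[(g[:,2]>.03)]
print("jog box",cv2.minAreaRect(P[:,:2].astype(np.float32)*1000))
g=T[185:300,425:590].reshape(-1,3); P=g[(abs(g[:,2]-.071)<.012)]
print("belt",cv2.minAreaRect(P[:,:2].astype(np.float32)*1000))
g=T[195:310,180:260].reshape(-1,3); P=g[(g[:,2]>.009)&(g[:,2]<.03)]
print("pan",cv2.minAreaRect(P[:,:2].astype(np.float32)*1000))
im=[]
p=C["top"][1]; a=cv2.resize(p[195:310,180:340],None,fx=5,fy=5,interpolation=2); cv2.imwrite("pics/c1.png",a[:,:,::-1])
E
```

```text
tin [ 0.6034 -0.3053  0.073 ]
bell [ 0.4946 -0.0323  0.0649]
ta [0.5972 0.4119 0.0118]
tb [0.6126 0.338  0.0085]
shaker [0.7567 0.0858 0.006 ]
cup [ 0.7313 -0.0486  0.0243]
tin rim top 141 [ 0.6002 -0.2941] 0.027692286297678947 med [ 0.5998 -0.2968  0.1186]
tin rim side 217 [ 0.6037 -0.2979] 0.02799920365214348 med [ 0.6032 -0.2944  0.1183]
bell plunger top 67 [ 0.4936 -0.0333] 0.01094560045748949 med [ 0.4946 -0.0339  0.0673]
bell plunger side 54 [ 0.4952 -0.0353] 0.012254270724952221 med [ 0.4949 -0.0384  0.0667]
bell dome top 659 [ 0.4936 -0.0319] 0.040707603096961975 med [ 0.4942 -0.0275  0.0349]
bell dome side 554 [ 0.4946 -0.039 ] 0.04007069766521454 med [ 0.4916 -0.0564  0.0327]
ta top 124 [0.593  0.4056] 0.0264862272888422 med [0.5945 0.411  0.0535]
ta side 104 [0.596  0.4028] 0.030113419517874718 med [0.5964 0.4046 0.0515]
tb top 131 [0.6074 0.3464] 0.040977708995342255 med [0.6064 0.3435 0.0535]
tb side 145 [0.6083 0.3425] 0.0430389903485775 med [0.608  0.3455 0.0518]
shaker top 179 [0.7244 0.0893] 0.03190895915031433 med [0.735  0.0873 0.116 ]
shaker side 105 [0.7276 0.083
[... 259 characters left out ...]
4537 0.0013]
pan 254 206 [ 0.6541  0.2905 -0.0032] [ 0.6537  0.2901 -0.0003]
pan 249 302 [ 0.4149  0.2998 -0.0012] [0.4154 0.2989 0.0051]
pan 186 299 [ 0.4208  0.4574 -0.0006] [0.4226 0.4509 0.0219]
pad top 461 [0.5136 0.1636 0.0979] [0.4898 0.1381 0.0896] [0.5374 0.1901 0.1063] ((513.7266845703125, 163.61627197265625), (51.174678802490234, 46.45259475708008), 86.7576675415039)
jog box ((543.9789428710938, 161.84780883789062), (96.0418701171875, 137.50730895996094), 86.55872344970703)
belt ((567.789306640625, -327.85943603515625), (383.9986267089844, 268.3918762207031), 88.38470458984375)
pan ((549.1398315429688, 365.4613037109375), (174.72169494628906, 268.0038146972656), 87.43736267089844)
```

View pics/c1.png

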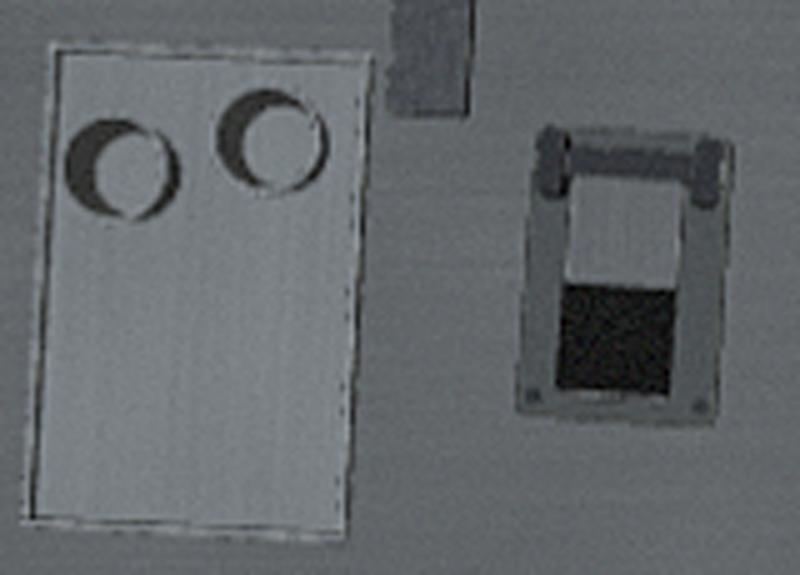

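The crop shows the pan outer corners at (52,43), (373,55), (345,538) and (25,522), and the pad centred at (617,340). The heights agree with the given sizes: tin rim 0.1185, plunger 0.067, pad 0.098. 

Estimates:
- Tin at (0.602,-0.296).
- Pan_free at about (0.479,0.373).
- Bell at (0.494,-0.034).
- Pad at (0.514,0.163).

First move goes to a raised waypoint, with the tool squared to the world axes.

```bash
python3 -m pendant '[[[-0.91,-0.52,-0.27,0,0,-0.089,1],[-0.91,-0.52,-0.27,0,0,-0.089,1],[-0.91,-0.52,-0.27,0,0,-0.089,1],[-0.91,-0.52,-0.27,0,0,-0.089,1],[-0.91,-0.52,-0.27,0,0,-0.089,1],[-0.91,-0.52,-0.27,0,0,-0.089,1],[-0.91,-0.52,-0.27,0,0,-0.089,1],[-0.91,-0.52,-0.27,0,0,-0.089,1]]]'; python3 -c "
from h import *
s=robot.observe();print(s['joints'],np.round(s['eef_rot'],4),s['position'])"
```

```text
t: 0.9
position: [0.4027, 0.3959, 0.2718]
eef_rot: [[-1.0, 0.008, 0.002], [0.008, 1.0, -0.0], [-0.002, -0.0, -1.0]]
contact_force: [0.3, -0.1, -0.0]
gripper_width: 0.0916
finger_force: 0.0
[-50.30404062  14.13166679   2.80955421  98.86657535  -0.63339774
  66.92709587  42.20811251] [[-1.      0.008   0.0024]
 [ 0.008   1.     -0.    ]
 [-0.0024 -0.     -1.    ]] [0.40267593 0.39586899 0.27176733]
```

```bash
A='x'; python3 -m pendant '[[[-0.33,-1,0,0,0,0,1],[-0.33,-1,0,0,0,0,1],[-0.33,-1,0,0,0,0,1],[-0.33,-1,0,0,0,0,1],[-0.33,-1,0,0,0,0,1],[-0.33,-1,0,0,0,0,1],[-0.33,-1,0,0,0,0,1]]]' | head -2; python3 -m pendant '[[[-0.33,-1,0,0,0,0,1],[-0.33,-1,0,0,0,0,1],[-0.33,-1,0,0,0,0,1],[-0.33,-1,0,0,0,0,1],[-0.33,-1,0,0,0,0,1],[-0.33,-1,0,0,0,0,1],[-0.33,-1,0,0,0,0,1]]]'; python3 -c "
from h import *
s=robot.observe();print(s['joints'])"
```

```text
t: 1.6
position: [0.4984, 0.095, 0.2705]
t: 2.3
position: [0.5967, -0.2051, 0.2697]
eef_rot: [[-1.0, 0.005, -0.001], [0.005, 1.0, -0.002], [0.001, -0.002, -1.0]]
contact_force: [-0.3, -0.8, 0.4]
gripper_width: 0.0915
finger_force: 0.0
[ -3.29109214  21.9007084   25.74825562  90.86352099  -9.79221744
  69.5332476  113.99363949]
```

```bash
python3 -m pendant '[[[-0.018,-0.303,0,0,0,0,1],[-0.018,-0.303,0,0,0,0,1],[-0.018,-0.303,0.15,0,0,0,1],[-0.018,-0.303,0.3,0,0,0,1],[-0.018,-0.303,0.4,0,0,0,1],[-0.018,-0.303,0.4,0,0,0,1],[-0.018,-0.303,0.4,0,0,0,1]]]'; python3 - <<'E'
from h import *
out=[]
for n,(u,v) in(("top",(420,150)),("side",(300,280))):
    p,d=robot.capture(n); out.append(cv2.resize(p[v:v+150,u:u+170],None,fx=2.3,fy=2.3,interpolation=2))
cv2.imwrite("pics/g1.png",np.hstack(out)[:,:,::-1])
E
```

```text
t: 3.0
position: [0.6027, -0.2901, 0.1508]
eef_rot: [[-1.0, -0.001, -0.001], [-0.001, 1.0, 0.001], [0.001, 0.001, -1.0]]
contact_force: [-0.3, -0.5, 0.2]
gripper_width: 0.0918
finger_force: 0.0
```

View pics/g1.png

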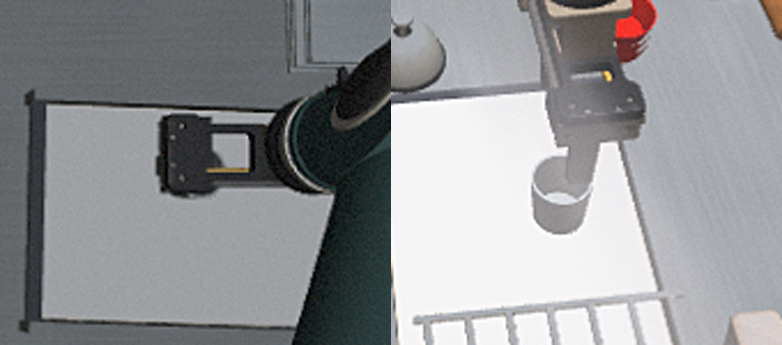

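The finger tip appears at about (580,178) in the right-hand crop, and the tin rim centre at about (562,172). I'll project the expected TCP and finger tips to see whether this agrees.

```bash
cat >> h.py <<'E'
def proj(name,X):
    m=robot.camera_model(name); c=np.array(m["R"])@X+m["t"]; x,y=c[0]/c[2],c[1]/c[2]; s=1+m["k1"]*(x*x+y*y)
    return np.array([m["fx"]*x*s+m["cx"],m["fy"]*y*s+m["cy"]])
E
python3 - <<'E'
from h import *
s=robot.observe(); print(s["position"])
f=lambda X:(proj("side",np.array(X))-[300,280])*2.3+[391,0]
print(f([.602,-.296,.12]),f([.6027,-.290-.046,.151]),f([.6027,-.290+.046,.151]),f([.602,-.296,.07]))
E
```

```text
[ 0.60369667 -0.29144916  0.15300739]
[559.03668734 176.31435421] [572.48856964 192.39848455] [549.3131016  106.14016796] [555.67842749 211.13948859]
```

```bash
python3 -m pendant '[[[0.005,-0.016,0.08,0,0,0,1],[0.005,-0.016,0.15,0,0,0,1],[0.005,-0.016,0.2,0,0,0,1],[0.005,-0.016,0.22,0,0,0,1],[0.005,-0.016,0.22,0,0,0,1],[0.005,-0.016,0.22,0,0,0,1]]]'; python3 - <<'E'
from h import *
n='side';u,v=330,290
p,d=robot.capture(n); cv2.imwrite("pics/g2.png",cv2.resize(p[v:v+120,u:u+120],None,fx=4,fy=4,interpolation=2)[:,:,::-1])
E
```

```text
t: 3.7
position: [0.6014, -0.2967, 0.086]
eef_rot: [[-1.0, 0.0, 0.002], [0.0, 1.0, -0.001], [-0.002, -0.001, -1.0]]
contact_force: [0.3, -0.4, 0.4]
gripper_width: 0.0919
finger_force: 0.0
```

View pics/g2.png

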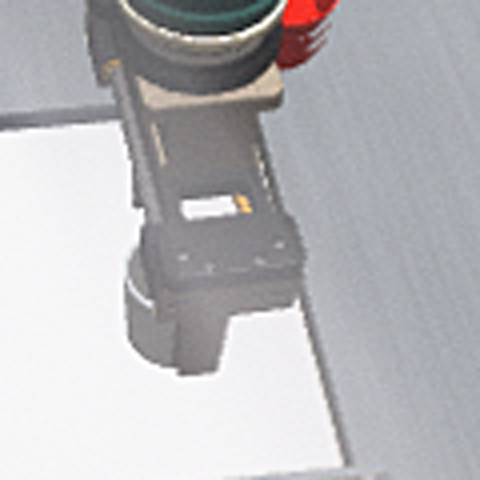

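The finger tip is centred at about (197,372), and the tin spans about x 125-229. I'll compare that with the projection.

```bash
python3 - <<'E'
from h import *
f=lambda *X:(proj("side",np.array(X))-[330,290])*4
for x in(.592,.602,.612): print(f(x,-.361,.086),f(x,-.343,.086))
for x in (.575,.629): print(f(x,-.296,.12))
E
```

```text
[176.1909018 421.8996686] [168.33032572 390.06323721]
[196.59146063 419.27690658] [188.47880233 387.50805686]
[216.94726254 416.65615449] [208.58373182 384.95493696]
[118.33307785 273.11790989]
[225.83286825 260.16701321]
```

```bash
python3 -m pendant '[[[-0.007,0,0,0,0,0,0.5],[-0.007,0,0,0,0,0,0.3],[-0.007,0,0,0,0,0,0.3],[-0.007,0,0,0,0,0,0.3],[-0.007,0,0,0,0,0,0.3],[-0.007,0,0,0,0,0,0.3],[-0.007,0,0,0,0,0,0.3],[-0.007,0,0,0,0,0,0.3]]]' 15
```

```text
t: 4.55
position: [0.6027, -0.2965, 0.0849]
eef_rot: [[-1.0, 0.0, 0.0], [0.0, 1.0, -0.0], [-0.0, -0.0, -1.0]]
contact_force: [-0.4, -0.5, 1.2]
gripper_width: 0.0531
finger_force: 15.0
```

```bash
python3 -m pendant '[[[0,0,-0.03,0,0,0,0.3],[0,0,-0.08,0,0,0,0.3],[0,0,-0.15,0,0,0,0.3],[0,0,-0.25,0,0,0,0.3],[0,0,-0.35,0,0,0,0.3],[0,0,-0.45,0,0,0,0.3],[0,0,-0.53,0,0,0,0.3],[0,0,-0.53,0,0,0,0.3]]]'; python3 - <<'E'
from h import *
n='side';u,v=300,220
p,d=robot.capture(n); cv2.imwrite("pics/g3.png",cv2.resize(p[v:v+150,u:u+150],None,fx=3.5,fy=3.5,interpolation=2)[:,:,::-1])
E
```

```text
t: 5.35
position: [0.6046, -0.2977, 0.2493]
eef_rot: [[-1.0, 0.0, 0.008], [0.0, 1.0, -0.003], [-0.008, -0.003, -1.0]]
contact_force: [-0.8, -0.5, -0.6]
gripper_width: 0.0531
finger_force: 15.0
```

View pics/g3.png

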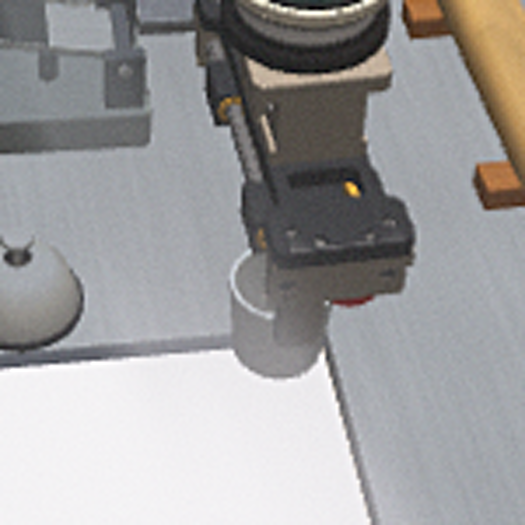

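The tin is held upright at about (280,315) in the crop. Next I carry it to the pan.

```bash
python3 -m pendant '[[[0.02,0.1,0,0,0,0,0.3],[0.045,0.24,0,0,0,0,0.3],[0.07,0.38,0,0,0,0,0.3],[0.1,0.53,0,0,0,0,0.3],[0.125,0.68,0,0,0,0,0.3],[0.155,0.83,0,0,0,0,0.3],[0.185,1,0,0,0,0,0.3],[0.185,1,0,0,0,0,0.3]]]'|head -2;  python3 -m pendant '[[[0.02,0.1,0,0,0,0,0.3],[0.045,0.24,0,0,0,0,0.3],[0.07,0.38,0,0,0,0,0.3],[0.1,0.53,0,0,0,0,0.3],[0.125,0.68,0,0,0,0,0.3],[0.155,0.83,0,0,0,0,0.3],[0.185,1,0,0,0,0,0.3],[0.185,1,0,0,0,0,0.3]]]'
```

```text
t: 6.2
position: [0.5451, 0.012, 0.2424]
t: 7.0
position: [0.4881, 0.311, 0.2422]
eef_rot: [[-1.0, -0.01, -0.003], [-0.01, 1.0, 0.002], [0.003, 0.002, -1.0]]
contact_force: [0.0, 0.6, -0.5]
gripper_width: 0.0529
finger_force: 15.0
```

```bash
python3 -m pendant '[[[0.015,0.1,0,0,0,0,0.3],[0.03,0.205,0.05,0,0,0,0.3],[0.03,0.205,0.15,0,0,0,0.3],[0.03,0.205,0.28,0,0,0,0.3],[0.03,0.205,0.42,0,0,0,0.3],[0.03,0.205,0.54,0,0,0,0.3],[0.03,0.205,0.62,0,0,0,0.3],[0.03,0.205,0.65,0,0,0,0.3]]]'|head -5;  python3 -m pendant '[[[0,0,0,0,0,0,0.3],[0,0,0,0,0,0,0.3]]]'; python3 - <<'E'
from h import *
p,d=robot.capture("top"); a=cv2.resize(p[190:320,170:330],None,fx=3,fy=3,interpolation=2)
q,d=robot.capture("side"); b=cv2.resize(q[150:280,230:330],None,fx=3,fy=3,interpolation=2)
cv2.imwrite("pics/p1.png",np.hstack([a,b])[:,:,::-1])
E
```

```text
t: 7.8
position: [0.481, 0.3625, 0.0451]
eef_rot: [[-1.0, 0.001, -0.005], [0.001, 1.0, -0.005], [0.005, -0.005, -1.0]]
contact_force: [-0.6, -0.5, -0.9]
gripper_width: 0.0532
t: 8.0
position: [0.4836, 0.3652, 0.0497]
eef_rot: [[-1.0, 0.001, 0.001], [0.001, 1.0, 0.001], [-0.001, 0.001, -1.0]]
contact_force: [0.1, -0.4, -0.1]
gripper_width: 0.0526
finger_force: 15.0
```

View pics/p1.png

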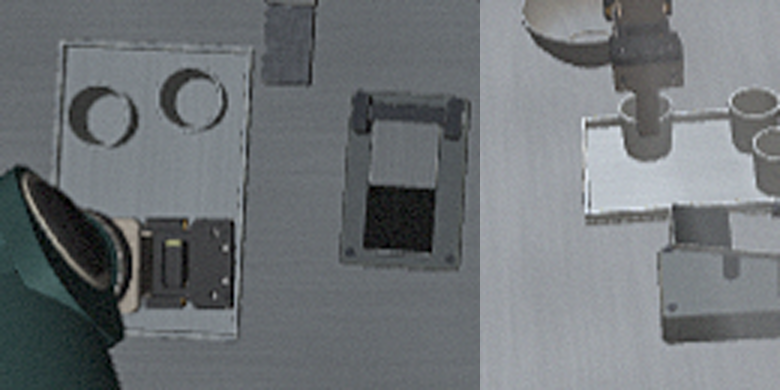

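The tin hangs over the free half, at (647,125) in the side crop. Next I lower it, watching the force.

```bash
python3 -m pendant '[[[0.013,0.026,0.02,0,0,0,0.3],[0.013,0.026,0.045,0,0,0,0.3],[0.013,0.026,0.07,0,0,0,0.3],[0.013,0.026,0.08,0,0,0,0.3],[0.013,0.026,0.08,0,0,0,0.3]]]'|grep -E "pos|cont";  python3 -m pendant '[[[0,0,0.005,0,0,0,0.3],[0,0,0.01,0,0,0,0.3]]]' |grep -E "pos|cont"; python3 -c "
from h import *
for i in range(3):
    robot.capture('top'); s=robot.observe(); print(s['position'],s['contact_force'])"
```

```text
position: [0.4785, 0.3724, 0.0239]
contact_force: [0.4, 0.0, 0.4]
position: [0.4793, 0.373, 0.0219]
contact_force: [-0.4, -0.0, -1.5]
[0.47903081 0.37284946 0.02165354] [-0.68232873 -0.20970305 -0.76368598]
[0.47898754 0.37284957 0.02175006] [-0.21048097 -0.35652235 -0.73824808]
[0.47899099 0.37294633 0.02187376] [-0.14831363  0.12039519 -0.29766239]
```

```bash
for i in 1; do python3 -m pendant '[[[0,0,0.003,0,0,0,0.3],[0,0,0.005,0,0,0,0.3],[0,0,0.005,0,0,0,0.3]]]'|grep -E "pos|cont";  python3 -m pendant '[[[0,0,0.003,0,0,0,0.3],[0,0,0.005,0,0,0,0.3],[0,0,0.005,0,0,0,0.3]]]' |grep -E "pos|cont"; done
```

```text
position: [0.4789, 0.3729, 0.0203]
contact_force: [0.2, 0.9, -0.9]
position: [0.479, 0.373, 0.0188]
contact_force: [0.2, 0.0, -0.5]
```

```bash
python3 -m pendant '[[[0,0,0.003,0,0,0,0.3],[0,0,0.005,0,0,0,0.3],[0,0,0.005,0,0,0,0.3]]]'|grep -E "pos|cont";  python3 -m pendant '[[[0,0,0.003,0,0,0,0.3],[0,0,0.003,0,0,0,0.3],[0,0,0.003,0,0,0,0.3]]]' |grep -E "pos|cont"
```

```text
position: [0.4791, 0.373, 0.0187]
contact_force: [-3.0, -1.5, 10.5]
position: [0.4791, 0.3731, 0.0186]
contact_force: [-4.3, -3.2, 16.2]
```

Contact with the floor at 0.0187, as expected. I'll relax the press and release.

```bash
python3 -m pendant '[[[0,0,-0.004,0,0,0,0.3],[0,0,-0.007,0,0,0,0.3],[0,0,-0.007,0,0,0,0.3]]]'|grep -E "pos|cont";  python3 -m pendant '[[[0,0,0,0,0,0,0.65],[0,0,0,0,0,0,0.85],[0,0,0,0,0,0,0.85],[0,0,0,0,0,0,0.85],[0,0,0,0,0,0,0.85]]]'; python3 -m pendant '[[[0,0,-0.03,0,0,0,0.85],[0,0,-0.09,0,0,0,0.85],[0,0,-0.2,0,0,0,0.85],[0,0,-0.35,0,0,0,0.85],[0,0,-0.5,0,0,0,0.85],[0,0,-0.65,0,0,0,0.85],[0,0,-0.65,0,0,0,0.85]]]'|grep -E "pos|cont"
```

```text
position: [0.4791, 0.3731, 0.0188]
contact_force: [0.2, -0.2, 3.4]
t: 10.95
position: [0.4789, 0.3729, 0.0184]
eef_rot: [[-1.0, 0.0, -0.0], [0.0, 1.0, -0.0], [0.0, -0.0, -1.0]]
contact_force: [0.5, 0.1, -0.1]
gripper_width: 0.0783
finger_force: 0.0
position: [0.4823, 0.3755, 0.2214]
contact_force: [0.1, -0.1, 0.7]
```

```bash
python3 -m pendant '[[[-0.025,-0.15,0,0,0,0,0],[-0.025,-0.3,0,0,0,0,0],[-0.025,-0.45,0,0,0,0,0],[-0.025,-0.6,0,0,0,0,0],[-0.025,-0.75,0,0,0,0,0],[-0.025,-0.9,0,0,0,0,0],[-0.025,-1,0,0,0,0,0],[-0.025,-1,0,0,0,0,0]]]'|grep -E "pos|cont";  python3 -m pendant '[[[-0.03,-0.15,0.02,0,0,0,0],[-0.03,-0.3,0.05,0,0,0,0],[-0.03,-0.36,0.1,0,0,0,0],[-0.03,-0.36,0.2,0,0,0,0],[-0.03,-0.36,0.3,0,0,0,0],[-0.03,-0.36,0.35,0,0,0,0],[-0.03,-0.36,0.35,0,0,0,0],[-0.03,-0.36,0.35,0,0,0,0]]]'; python3 - <<'E'
from h import *
p,d=robot.capture("top"); a=cv2.resize(p[190:320,170:270],None,fx=3,fy=3,interpolation=2)
q,d2=robot.capture("side"); b=cv2.resize(q[170:340,230:380],None,fx=3,fy=3,interpolation=2)
b=cv2.resize(b,(344,390)); cv2.imwrite("pics/p2.png",np.hstack([a,b])[:,:,::-1])
for n,d in(("top",d),("side",d2)):
    W=cloud(n,d); m=(d>0)&(abs(W[...,2]-.054)<.008)&(abs(W[...,0]-.48)<.05)&(abs(W[...,1]-.373)<.05)
    P=W[m]; print(n,cv2.minEnclosingCircle(P[:,:2].astype(np.float32)),np.percentile(P[:,2],[5,95]))
E
```

```text
position: [0.4862, 0.0681, 0.2138]
contact_force: [-0.6, 1.0, 0.4]
t: 13.25
position: [0.4956, -0.0345, 0.1087]
eef_rot: [[-1.0, -0.001, -0.0], [-0.001, 1.0, 0.0], [0.0, 0.0, -1.0]]
contact_force: [0.7, 0.3, 0.8]
gripper_width: 0.0002
finger_force: 0.0
top ((0.477970153093338, 0.3765118718147278), 0.027018366381525993) [0.04697833 0.05825147]
side ((0.4723443388938904, 0.3732905983924866), 0.030638152733445168) [0.04682821 0.05732877]
```

View pics/p2.png

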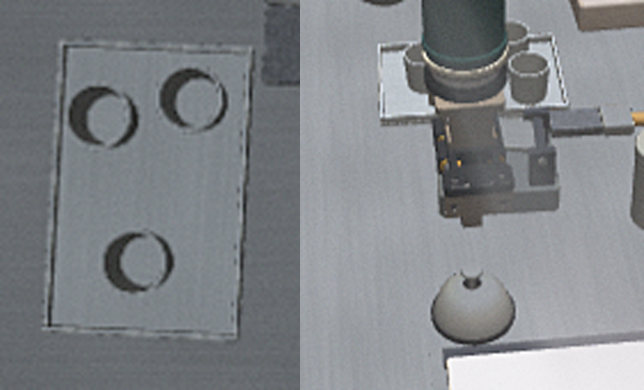

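The tin stands upright in the free half (138,262 in the left crop), and the closed fingers are above the plunger. Now I press the bell.

```bash
python3 -m pendant '[[[0.004,0,0.05,0,0,0,0],[0.004,0,0.1,0,0,0,0],[0.004,0,0.13,0,0,0,0],[0.004,0,0.145,0,0,0,0],[0.004,0,0.15,0,0,0,0],[0.004,0,0.15,0,0,0,0]]]'|grep -E "pos|cont";  python3 -m pendant '[[[0,0,0.008,0,0,0,0],[0,0,0.014,0,0,0,0],[0,0,0.02,0,0,0,0],[0,0,0.02,0,0,0,0],[0,0,0.02,0,0,0,0]]]' |grep -E "pos|cont"
```

```text
position: [0.4945, -0.0351, 0.0638]
contact_force: [-0.1, 0.4, -0.4]
position: [0.4941, -0.0351, 0.0575]
contact_force: [0.1, -0.4, -0.2]
```

```bash
python3 -m pendant '[[[0,0,0.003,0,0,0,0],[0,0,0.006,0,0,0,0],[0,0,0.009,0,0,0,0],[0,0,0.009,0,0,0,0],[0,0,0.009,0,0,0,0]]]' |grep -E "pos|cont"
```

```text
position: [0.4941, -0.0351, 0.0548]
contact_force: [-0.5, -0.5, -0.9]
```

No force at 0.0548, so the fingers may have missed the plunger. I'll look.

```bash
python3 - <<'E'
from h import *
o=[]
for n,(u,v) in(("top",(340,225)),("side",(260,235))):
    p,d=robot.capture(n); o.append(cv2.resize(p[v:v+90,u:u+95],None,fx=4,fy=4,interpolation=2))
    np.savez(f"{n}1.npz",p=p,d=d)
cv2.imwrite("pics/b1.png",np.hstack(o)[:,:,::-1])
f=lambda *X:(proj("side",np.array(X))-[260,235])*4+[380,0]
print(f(.4941,-.0351,.0548),f(.4941,-.0351,.065),robot.observe()["position"])
E
```

```text
[556.57694161 222.54126367] [556.13944172 210.58961217] [ 0.4941096  -0.03504579  0.05477734]
```

View pics/b1.png

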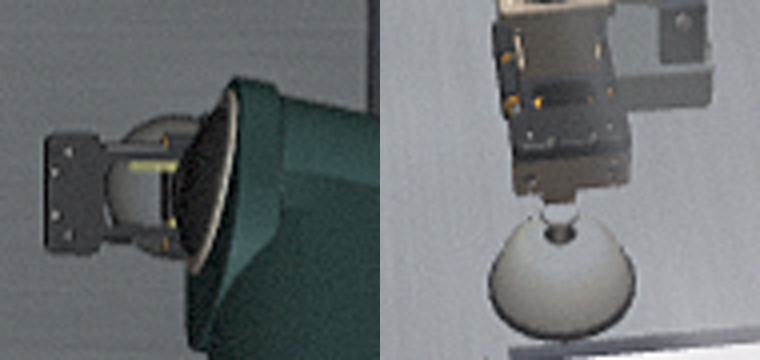

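In the side view the finger tip ends at about (560,203) and the plunger (560,213) is still clear below or in front of it. Depth will give the tip's true position.

```bash
python3 - <<'E'
from h import *
np.set_printoptions(precision=4,suppress=True)
z=np.load("side1.npz"); W=cloud("side",z["d"])
u=260+(560-380)//4
for c in (u-3,u,u+3):
  for v in range(276,294): print(c,v,W[v,c],z["p"][v,c]) if c==u else None
m=(W[...,2]>.056)&(W[...,2]<.11)&(abs(W[...,0]-.495)<.03)&(abs(W[...,1]+.03)<.05)
P=W[m]; 
for a in np.arange(.056,.11,.004):
  Q=P[(P[:,2]>=a)&(P[:,2]<a+.004)]; print(round(a,3),len(Q),Q.min(0)[:2] if len(Q) else'',Q.max(0)[:2] if len(Q) else '')
E
```

```text
305 276 [ 0.4888 -0.1272  0.1941] [84 79 72]
305 277 [ 0.4894 -0.1203  0.1843] [84 76 74]
305 278 [ 0.4892 -0.1214  0.1825] [84 82 74]
305 279 [ 0.4891 -0.121   0.1791] [83 79 76]
305 280 [ 0.4892 -0.1197  0.1748] [88 82 74]
305 281 [ 0.489  -0.1206  0.1727] [85 81 78]
305 282 [ 0.4891 -0.1196  0.1687] [82 80 71]
305 283 [ 0.4957 -0.0465  0.0918] [80 75 71]
305 284 [ 0.4953 -0.05    0.0921] [77 70 66]
305 285 [ 0.4955 -0.0469  0.0856] [88 82 81]
305 286 [ 0.497  -0.0298  0.0648] [155 159 160]
305 287 [ 0.4964 -0.0357  0.0675] [173 174 182]
305 288 [ 0.496  -0.0394  0.0679] [161 168 174]
305 289 [ 0.4954 -0.0448  0.0701] [164 169 176]
305 290 [ 0.4951 -0.0467  0.0688] [149 152 156]
305 291 [ 0.4952 -0.0453  0.0639] [108 105 103]
305 292 [ 0.4958 -0.0375  0.0523] [93 91 88]
305 293 [ 0.4957 -0.0374  0.0488] [92 90 90]
0.056 0  
0.06 8 [ 0.4862 -0.0453] [ 0.5027 -0.0402]
0.064 23 [ 0.4845 -0.0458] [ 0.5035 -0.0298]
0.068 15 [ 0.4872 -0.0467] [ 0.5036 -0.0332]
0.072 0  
0.076 1 [ 0.4849 -0.0341] [ 0.4849 -0.0341]
0.08 1 [ 0.498  -0.0452] [ 0.498  -0.0452]
0.084 5 [ 0.4848 -0.0477] [ 0.5025 -0.0372]
0.088 10 [ 0.486 -0.051] [ 0.5028 -0.0463]
0.092 7 [ 0.4862 -0.0505] [ 0.5001 -0.0478]
0.096 1 [ 0.4884 -0.0503] [ 0.4884 -0.0503]
0.1 0  
0.104 0  
0.108 0
```

Depth puts the actual finger tip at about z = 0.083 while the reported TCP is 0.055, so the plunger is still about 15 mm below it. x and y are right. I'll keep going down until I feel force, and use that to calibrate the tip offset.

```bash
python3 -m pendant '[[[0,0,0.007,0,0,0,0],[0,0,0.014,0,0,0,0],[0,0,0.02,0,0,0,0],[0,0,0.02,0,0,0,0]]]' |grep -E "pos|cont";python3 -m pendant '[[[0,0,0.007,0,0,0,0],[0,0,0.014,0,0,0,0],[0,0,0.014,0,0,0,0],[0,0,0.014,0,0,0,0]]]' |grep -E "pos|cont"
```

```text
position: [0.4939, -0.0351, 0.0485]
contact_force: [0.5, 0.5, 0.4]
position: [0.4941, -0.0351, 0.0445]
contact_force: [-0.2, -0.2, -0.2]
```

```bash
python3 -m pendant '[[[0,0,0.005,0,0,0,0],[0,0,0.01,0,0,0,0],[0,0,0.01,0,0,0,0]]]' |grep -E "pos|cont"; python3 -c "
from h import *
s=robot.observe(); print(s['joints'],s['gripper_width'])"
```

```text
position: [0.4943, -0.035, 0.0416]
contact_force: [-0.6, 0.0, 3.0]
[-15.34923909  25.26846065  18.82495168 120.44460852 -13.48412634
  36.2247977  102.71672307] 0.000309904617559106
```

```bash
python3 -m pendant '[[[0,0,0.006,0,0,0,0],[0,0,0.012,0,0,0,0],[0,0,0.012,0,0,0,0],[0,0,0.012,0,0,0,0]]]' |grep -E "pos|cont"; python3 -m pendant '[[[0,0,0.005,0,0,0,0],[0,0,0.01,0,0,0,0],[0,0,0.01,0,0,0,0],[0,0,0.01,0,0,0,0]]]' |grep -E "pos|cont"
```

```text
position: [0.4943, -0.035, 0.0381]
contact_force: [-1.1, 1.0, 4.1]
position: [0.4943, -0.0351, 0.0351]
contact_force: [-0.2, 0.3, 6.0]
```

```bash
python3 -m pendant '[[[0,0,0.004,0,0,0,0],[0,0,0.006,0,0,0,0],[0,0,0.006,0,0,0,0]]]' |grep -E "pos|cont"
```

```text
position: [0.4944, -0.035, 0.0344]
contact_force: [-4.4, 0.1, 18.5]
```

The bell is fully down: the stop comes at a reading of 0.0345 with 18.5 N, so the true tip height is the reading plus about 24.5 mm. Next I release it and move above the paddle.

```bash
python3 -m pendant '[[[0,0,-0.03,0,0,0,0],[0,0,-0.1,0,0,0,0],[0,0,-0.2,0,0,0,0],[0,0,-0.3,0,0,0,0],[0,0,-0.38,0,0,0,0],[0,0,-0.38,0,0,0,0]]]' |grep -E "pos|cont"; python3 -m pendant '[[[-0.055,0.12,0,0,0,0,0],[-0.055,0.26,0,0,0,0,0],[-0.055,0.4,0,0,0,0,0],[-0.055,0.54,0,0,0,0,0],[-0.055,0.66,0,0,0,0,0],[-0.055,0.66,0,0,0,0,0],[-0.055,0.66,0,0,0,0,0]]]' |grep -E "t:|pos|cont";python3 - <<'E'
from h import *
np.set_printoptions(precision=4,suppress=True)
p,d=robot.capture("side"); np.savez("side2.npz",p=p,d=d); W=cloud("side",d)
P=W[(abs(W[...,0]-.4944)<.014)&(abs(W[...,1]+.035)<.014)&(W[...,2]>.056)&(W[...,2]<.08)]; print("plunger",len(P),np.percentile(P[:,2],[10,50,90]))
P=W[(abs(W[...,0]-.512)<.03)&(abs(W[...,1]-.163)<.04)&(W[...,2]>.125)&(W[...,2]<.2)]; print("finger",len(P),P.min(0),P.max(0))
P=W[(abs(W[...,0]-.512)<.03)&(abs(W[...,1]-.163)<.03)&(W[...,2]>.06)&(W[...,2]<.12)]; print("pad",len(P),P.min(0),P.max(0),P.mean(0))
E
```

```text
position: [0.4961, -0.035, 0.1496]
contact_force: [-0.0, -0.5, 0.2]
t: 18.55
position: [0.5096, 0.1631, 0.1456]
eef_rot: [[-1.0, -0.002, -0.002], [-0.002, 1.0, -0.001], [0.002, -0.001, -1.0]]
contact_force: [-0.6, 0.4, -0.3]
plunger 54 [0.0639 0.067  0.0695]
finger 63 [0.5002 0.1464 0.1715] [0.519  0.1686 0.1998]
pad 308 [0.4879 0.1335 0.0618] [0.542  0.1924 0.1057] [0.5149 0.1577 0.0971]
```

The plunger is back up (0.067), and the tip is centred over the pad. Now I lower onto it.

```bash
python3 -m pendant '[[[0,0,0.08,0,0,0,0],[0,0,0.15,0,0,0,0],[0,0,0.2,0,0,0,0],[0,0,0.22,0,0,0,0],[0,0,0.22,0,0,0,0],[0,0,0.22,0,0,0,0]]]' |grep -E "pos|cont"; python3 -m pendant '[[[0,0,0.008,0,0,0,0],[0,0,0.016,0,0,0,0],[0,0,0.024,0,0,0,0],[0,0,0.032,0,0,0,0],[0,0,0.032,0,0,0,0],[0,0,0.032,0,0,0,0]]]' |grep -E "pos|cont"
```

```text
position: [0.5112, 0.1623, 0.0817]
contact_force: [0.6, -0.5, -0.2]
position: [0.5103, 0.1632, 0.072]
contact_force: [-2.7, -0.5, 6.7]
```

```bash
python3 -m pendant '[[[0,0,0.008,0,0,0,0],[0,0,0.016,0,0,0,0],[0,0,0.024,0,0,0,0],[0,0,0.032,0,0,0,0],[0,0,0.038,0,0,0,0],[0,0,0.038,0,0,0,0],[0,0,0.038,0,0,0,0]]]' |grep -E "pos|cont"; python3 -c "
from h import *
for i in range(3): robot.capture('side'); s=robot.observe(); print(s['position'],s['contact_force'])"
```

```text
position: [0.5086, 0.1633, 0.0605]
contact_force: [-6.1, -0.2, 9.3]
[0.50858659 0.16329826 0.06052574] [-5.98525646 -0.59118575 10.03616124]
[0.50858523 0.16331313 0.06053214] [-7.00672471 -0.55485951  9.98403612]
[0.50859626 0.16332708 0.0605507 ] [-5.16991253 -0.12809302  9.47036572]
```

```bash
python3 -m pendant '[[[0.002,0,0.004,0,0,0,0],[0.004,0,0.008,0,0,0,0],[0.005,0,0.012,0,0,0,0],[0.005,0,0.012,0,0,0,0],[0.005,0,0.012,0,0,0,0]]]' |grep -E "pos|cont"; python3 - <<'E'
from h import *
np.set_printoptions(precision=4,suppress=True)
for n in("side","top"):
    p,d=robot.capture(n); W=cloud(n,d); s=robot.observe(); print(s['position'],s['contact_force'])
    m=(d>0)&(abs(W[...,0]-.53)<.06)&(abs(W[...,1]-.163)<.019)&(W[...,2]>.06)&(W[...,2]<.1); P=W[m]
    for a in np.arange(.48,.59,.01):
        Q=P[(P[:,0]>=a)&(P[:,0]<a+.01)]; print(n,round(a,2),len(Q),np.median(Q[:,2]) if len(Q) else '')
    if n=="side": cv2.imwrite("pics/e1.png",cv2.resize(p[190:280,270:360],None,fx=6,fy=6,interpolation=2)[:,:,::-1])
E
```

```text
position: [0.5083, 0.1633, 0.0574]
contact_force: [-5.0, -0.6, 10.0]
[0.5083 0.1633 0.0574] [-5.4156 -0.6794 10.7177]
side 0.48 8 0.08005111826834566
side 0.49 36 0.08205857532558028
side 0.5 24 0.08716372978082057
side 0.51 23 0.08383124370016748
side 0.52 34 0.08211314466136506
side 0.53 32 0.08210626873523888
side 0.54 35 0.07982171908103206
side 0.55 34 0.0801536074989369
side 0.56 34 0.0803662042713515
side 0.57 34 0.07933802653753724
side 0.58 37 0.07939200481607059
[0.5083 0.1633 0.0574] [-4.6639 -0.1254 10.6013]
top 0.48 0 
top 0.49 0 
top 0.5 0 
top 0.51 0 
top 0.52 0 
top 0.53 0 
top 0.54 0 
top 0.55 0 
top 0.56 16 0.08158832052161576
top 0.57 54 0.07935968293378082
top 0.58 64 0.08061156166992009
```

View pics/e1.png

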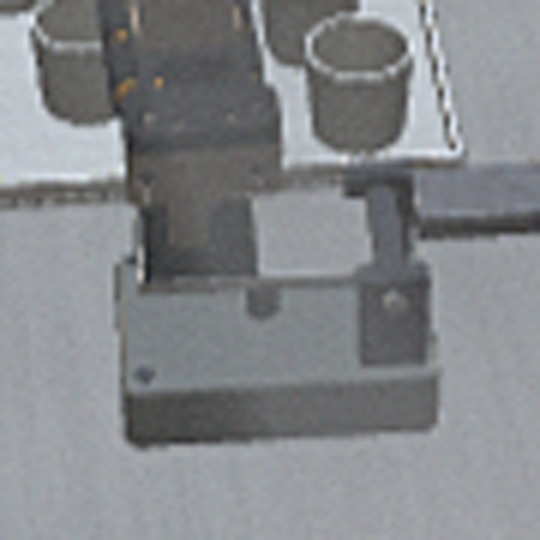

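The paddle looks level: steel at 0.080 from hinge to pad, pad at 0.082, 10.6 N. I'll nudge it 0.6 mm further, let it settle, and hand in.

```bash
python3 -m pendant '[[[0,0,0.002,0,0,0,0],[0,0,0.002,0,0,0,0],[0,0,0.002,0,0,0,0],[0,0,0.002,0,0,0,0]]]' |grep -E "t:|pos|cont"; python3 -c "
from h import *
print(robot.sign_off())"
```

```text
t: 21.65
position: [0.5082, 0.1633, 0.0568]
eef_rot: [[-1.0, -0.0, -0.002], [-0.0, 1.0, 0.001], [0.002, 0.001, -1.0]]
contact_force: [-4.6, -0.5, 12.3]
the job is handed in; nothing more can be done
None
```

I handed the job in at 21.65 s: the tin stands upright in the free half of the pan, the bell was pressed to its stop and came back up, and the paddle is being held level at about 12 N; the hand-in returned no verdict.

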